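Clamp a blind flange down with the bench F-clamp

TASK

Clamp the blind flange down where it lies: push the F-clamp's sliding jaw down its bar, close to the bar, until the pad meets the flange and the jaw tilts and bites on the bar, and only then turn the handle clockwise until the clamp is firmly tight, but not so hard that the pad marks the sealing face. Leave the clamp holding by itself, the flange where it was and the things around it undisturbed.

Things in the scene. Friction and masses are not known exactly. Their poses are not given: they have to be found in the camera images.
- clamp: The F-clamp's fixed part, bolted to the bench: an upright flat bar, 25 x 8 mm, top 155 mm up, on a fixed lower jaw. Origin: on the bench, middle of the bar's foot. x: level, from bar to screw, along the bar's 25 mm side; z up. A wooden board, 125 x 130 mm, top 36 mm up, centred at x = 115 mm, lies on two bearers; warped, it springs down 0 to 5.5 mm under 3 to 16 N, then beds hard.
- jaw (a joint): Height of the sliding jaw on the bar, m, growing upwards; at 0 its origin is 90 mm above the bench. Starts 0.016 to 0.032. Grey casting: collar round the bar (26 mm behind to 24 mm ahead of the bar's centre, 26 mm wide, from 28 mm below to 18 mm above the origin, flat top), then an arm, 20 mm wide, top level with the collar's, to a nut boss (30 mm across) on the screw axis 110 mm from the bar's centre.
- jaw_push (a point): On the flat top of the sliding jaw's arm, 30 mm from the bar's centre towards the screw: the place to push down. Axes: x along the arm to the screw, z up. The jaw stays where it is left. Pushed within 35 mm of the bar's centre it slides with some 8 to 16 N, best at 20 to 40 mm/s; pushed at the screw or handle it jams instead.
- jaw_tilt (a joint): Tilt of the sliding jaw, rad: about -0.046 hanging free (screw end low), +0.046 tilted over and biting (screw end high). Once the pad has met the work the push drops to a few N and the collar goes 10 mm farther (plus what the board gives) while the jaw tilts over; then it bites and the push rises steeply, 5 N or more a mm. A push of 20 to 25 N there sets it, so that it stays bitten when let go.
- screw (a joint): Screw angle, rad, growing as it is tightened (clockwise from above); 4 mm feed a turn; range -1 to 15, starts 0 to 1.2; stays where left. Free: 0.03 N m. Torque to hold the handle still after a turn: 0.1 N m per 13 N of clamping. 0.5 N m (65 N) is firmly tight, under 0.4 too loose, 0.62 marks the face. It takes 2 to 7 rad after the bite, differing by start; rubber lets it spring back 0.1 rad.
- handle_top (a point): Top end of the screw's round wooden handle, on the screw's axis, 110 mm from the bar's centre. The handle is 90 mm long, 28 mm in diameter from 12 to 72 mm below this point; 12 mm of thread shows below it. The jaw's top is 102 mm below this point, less the feed. It leans about 5 degrees while the jaw hangs and stands upright within 2 degrees once it has bitten; it wobbles 2 to 3 mm in its nut.
- pad_face (a point): Middle of the underside of the screw's round black rubber-faced pad, 30 mm across, 156 mm below the handle's top end. It presses on the flange; the jaw is first slid down until it does.
- flange_face (a point): Middle of the raised sealing face (64 mm across) on top of the loose blind flange, 54 mm above the bench. The flange is a stainless disc, 110 mm across, 18 mm thick with the face, four bolt holes, about 1 kg; it lies on the packing board under the pad. z is up.
- flange: The same blind flange; origin at the middle of its underside.
- valve: Steel ball valve with a green lever, 145 mm long with it, 59 mm high, on the bench near the clamp; origin under its body, lever towards its x. To be left alone.
- blank: Smaller plain steel disc, 80 mm across, 14 mm thick, on the bench near the clamp; origin at the middle of its underside. To be left alone.
- spanner: Steel spanner, 180 mm long along its x, 8 mm thick, on the bench near the clamp; origin at its middle. To be left alone.
Not all that is in view belongs to the job. Of the things that look like the clamp, the middle-sized one is meant. Leave any purple look-alike of the flange alone.

How it is judged:
By the outcome, as a careful person would: the job done as asked, in the order asked, and still so for the second after the job is handed in, with the robot touching nothing.
It also fails if it takes over 64 s, if anything falls off the work surface, if the arm or the gripper's body presses on something with over 40 N, if the wrist force passes 120 N, or if a joint passes its speed limit or range.

ROBOT

A 6-joint arm with a two-finger parallel gripper is mounted at the origin on the work surface. World frame = base frame: x ahead of the robot, y to its left, z up, the work surface at z = 0. Lengths are in m, angles in rad, forces in N, time in s.
With the tool pointing down it reaches from about 0.325 to 0.875 m from the base axis. Payload 4.4 kg.
Tool frame: the origin (TCP) lies midway between the tips of the shut fingers; the grasp point (between the pads) lies 19 mm behind it; z points along the fingers, y is the line along which they close (so a half turn about z gives the same grasp; the last joint's range is limited). The gripper opens to 85 mm and grips with 20 to 120 N. Pads are 22 mm wide; open, the fingers measure 114 mm over their backs; the gripper's body (76 mm by 85 mm) begins 54 mm behind the grasp point. The pads swing forward as they close: fully open they stand 13 mm farther back than shut.
Start: joints at [-1.476, 0.207, 1.542, -0, 1.393, -0.15], TCP at [0.139, -0.558, 0.192] pointing down, gripper open.
Joint ranges: [-2.73, 2.73], [-0.86, 2.22], [0.23, 2.46], [-1.11, 4.25], [0.08, 2.63], [-2.82, 2.82]. Speed limits (rad/s): [2.79, 2.79, 3.14, 3.14, 3.14, 3.14].

INTERFACE

Orientations are given as [roll, pitch, yaw] about the fixed x, y, z axes, in that order (R = Rz(yaw) Ry(pitch) Rx(roll)).
In Python, from rig import observe, snapshot, sign_off, cut_out gives the robot as it stands. The module is installed in compiled form; this text tells all that it offers.
- The arm moves only by the tool play_rows, never from a script. Its argument "deltas" is a list of rows, each a list of 3 entries, a list of its own where there are three numbers: the shift along the tool's x, y, z in cm, then the turn, a rotation vector about the tool's x, y, z in rad, then the opening in per cent of the stroke, from 0 (shut) to 100 (fully open). A call has 1 to 8 rows; each row is the pose to reach, as a shift and turn from the pose commanded when the call began, along the tool's axes at that moment; what a row does not reach only later rows make up. A row lasts 1/8 s, in which the tool goes at most 62.5 mm and 10.7 degrees, less where a joint would pass 70% of its speed; a pose out of reach is approached as far as the arm can. A call with a gripper value outside its range is refused whole. The fingers move at their own pace and stop on an object; "squeeze" is the grip in N (left out, the last holds). Time passes only in rows, so rows that repeat a pose let the fingers close. It gives the time, the measured TCP pose, the force, the opening and the grip force at its end, in the units of the state.
- observe(): the state, without advancing time (a new reading comes with each control period).
- snapshot(name): name is "scene" or "top"; returns a dict with "image" (384x512x3 uint8, blue, green, red), "z_map" (384x512 float32, m along the optical axis (not along the pixel's ray), 0 where there is no reading), "fx", "fy", "cx", "cy" (pixels), "dist_coeffs" ([k1, k2, p1, p2, k3] as OpenCV has them; the pictures are not rectified), "R" (3x3) and "t" (3): a world point X has camera coordinates R X + t. Camera axes: x right, y down, z forward; pixel columns grow to the right and rows downward; lengths in m; the calibration is good to about 2 mm. A picture is of the moment at which its call begins.
- sign_off(): hands the job in; it is judged then, once.
Trained networks look in the newest picture that a camera, given by its name, has taken for a name from the list of things; names that differ only in an ending like _2 or _b are one class to them, and where a whole thing is asked for, a point or a joint stands for the part that bears it (a point fixed in the world has none). Each returns a list of dicts, best first, with "score" (0 to 1); they miss things now and then, are a little off and sometimes report something else, mostly with a low value. They report only what shows in the picture. A call takes as long as a camera call. They do not tell look-alikes from the thing itself.
- cut_out(camera, target): "mask" (384x512 bool, what is visible of it) and "box" ([centre column, centre row, width, height] in pixels, round what is visible of it).
The state is a dict: "t": time; "joints": joint angles; "joint_vel": joint speeds; "tau": joint torques, N m; "eef_pos": TCP position; "eef_rot": TCP orientation; "ft_force": force on the tool from outside, world axes, zero at the start; "torque": the same for the moment, N m; "opening": finger opening in m; "finger_force": force on a finger pad.
Only numpy, scipy, OpenCV 4.12 (cv2) and the standard library are available. Lean on these libraries where they do the work, as an engineer would, in place of code of your own. Each camera call takes 0.05 s, during which the arm holds its last target. There are 200 camera calls.

## Working session

There is one attempt and no reset: what is moved stays moved. The work goes in short steps, Python scripts to look and compute and a tool call to move; the robot and the scene stay as the last step left them, time stands still between calls to the robot, and variables do not carry over. Pictures are saved under pics/ and viewed, at most 10 in all, crops included, and the job is handed in when it is done.

Besides the shell and the picture viewer there is one more tool, called after "Request:" as a command line: name --argument value ..., lists and objects as JSON in quotes. play_rows: Moves the arm, as the interface text tells. Its arguments: {"type":"object","properties":{"deltas":{"type":"array","items":{"type":"array"}},"squeeze":{"type":"number"}},"required":["deltas"]}

```bash
mkdir -p pics; cat > h.py <<'E'
import numpy as np, cv2
from rig import observe, snapshot, sign_off, cut_out
def cloud(s):
    h,w=s["z_map"].shape
    K=np.array([[s["fx"],0,s["cx"]],[0,s["fy"],s["cy"]],[0,0,1]])
    u,v=np.meshgrid(np.arange(w),np.arange(h))
    p=cv2.undistortPoints(np.stack([u,v],-1).reshape(-1,1,2).astype(float),K,np.array(s["dist_coeffs"])).reshape(h,w,2)
    z=s["z_map"]; c=np.dstack([p*z[...,None],z])
    X=(c-np.array(s["t"]))@np.array(s["R"])
    X[z==0]=np.nan
    return X
E
python3 - <<'E'
from h import *
a=snapshot("scene");b=snapshot("top")
cv2.imwrite("pics/a.png",a["image"]);cv2.imwrite("pics/b.png",b["image"])
np.save("ca.npy",cloud(a));np.save("cb.npy",cloud(b))
for cam,s in(("scene",a),("top",b)):
  X=cloud(s)
  for n in["clamp","jaw","handle_top","flange","valve","blank","spanner"]:
    for r in cut_out(cam,n)[:4]:
      P=X[r["mask"]];P=P[~np.isnan(P[:,0])]
      print(cam,n,round(r["score"],2),np.round(r["box"]),np.round(np.nanmedian(P,0),3) if len(P) else '', np.round(np.percentile(P[:,2],98),3) if len(P) else '')
print(observe())
E
```

```text
scene clamp 0.89 [173. 224.  52.  57.] [ 0.368 -0.099  0.025] 0.143
scene clamp 0.74 [330. 127.  82. 101.] [0.618 0.416 0.048] 0.265
scene clamp 0.63 [256. 190.  70.  85.] [0.525 0.082 0.039] 0.218
scene jaw 0.69 [326. 114.  59.  83.] [0.615 0.443 0.139] 0.272
scene jaw 0.63 [162. 220.  28.  49.] [ 0.366 -0.1    0.074] 0.147
scene jaw 0.59 [247. 179.  44.  70.] [0.523 0.105 0.121] 0.219
scene jaw 0.18 [233. 267.  46.  36.] [ 0.584 -0.112  0.042] 0.06
scene handle_top 0.75 [344. 101.  15.  52.] [0.625 0.455 0.225] 0.273
scene handle_top 0.54 [171. 207.   8.  22.] [ 0.366 -0.078  0.125] 0.148
scene handle_top 0.51 [262. 168.  16.  41.] [0.531 0.136 0.184] 0.221
scene flange 0.83 [258. 190.  36.  34.] [0.542 0.12  0.051] 0.056
scene flange 0.56 [256. 126.  28.  27.] [0.382 0.347 0.016] 0.021
scene blank 0.75 [297. 224.  27.  26.] [0.677 0.102 0.013] 0.017
scene spanner 0.69 [221. 169.  34.  45.] [0.376 0.153 0.006] 0.011
top clamp 0.83 [131. 171. 105.  66.] [0.6   0.438 0.048] 0.269
top clamp 0.82 [312. 258.  53.  32.] [ 0.364 -0.084  0.026] 0.145
top clamp 0.74 [239. 202.  72.  42.] [0
[... 761 characters left out ...]
8.] [0.513 0.105 0.038] 0.22
{'t': 0.8, 'joints': array([-1.47649270e+00,  2.06534826e-01,  1.54149488e+00,  1.28251034e-05,
        1.39353394e+00, -1.50541457e-01]), 'joint_vel': array([-0.00144701,  0.00099499,  0.00091956,  0.00011855, -0.00019537,
        0.00121984]), 'tau': array([-5.90467043e-04, -3.83002853e+01, -2.91954178e+01, -1.44018122e-04,
        6.26751407e-04, -7.47312782e-06]), 'eef_pos': array([ 0.13935367, -0.557857  ,  0.19252116]), 'eef_rot': array([ 3.14156208e+00, -8.13068497e-06,  2.44842826e-01]), 'ft_force': array([ 0.77272978, -0.13469269,  0.23782331]), 'torque': array([ 0.01248914, -0.00501146,  0.04497024]), 'finger_force': 0.0, 'opening': 0.08559157530041825}
```

```bash
python3 - <<'E'
from h import *
a=cv2.imread("pics/a.png");b=cv2.imread("pics/b.png")
A=cv2.resize(a[80:290,130:390],(743,600),interpolation=cv2.INTER_CUBIC)
B=cv2.resize(b[140:270,180:340],(738,600),interpolation=cv2.INTER_CUBIC)
cv2.imwrite("pics/a2.png",A);cv2.imwrite("pics/b2.png",B)
X=np.load("cb.npy");Y=np.load("ca.npy")
from scipy.spatial import cKDTree
for n,C in(("top",X),("scene",Y)):
  P=C.reshape(-1,3);P=P[~np.isnan(P[:,0])]
  P=P[(abs(P[:,0]-.515)<.09)&(abs(P[:,1]-.1)<.12)]
  for lo,hi in((.2,.3),(.145,.17),(.125,.145),(.1,.125),(.05,.06),(.03,.042)):
    Q=P[(P[:,2]>lo)&(P[:,2]<hi)]
    if len(Q): print(n,lo,len(Q),Q.mean(0).round(4),Q.min(0).round(3),Q.max(0).round(3),np.round(cv2.minAreaRect((Q[:,:2]*1000).astype(np.float32)),1) if 0 else cv2.minAreaRect((Q[:,:2]*1000).astype(np.float32)))
E
```

```text
top 0.2 103 [0.5238 0.1479 0.2169] [0.512 0.136 0.203] [0.538 0.16  0.224] ((525.1309814453125, 148.04803466796875), (24.97606086730957, 25.15892791748047), 5.402738094329834)
top 0.145 60 [0.512  0.0652 0.156 ] [0.503 0.017 0.145] [0.536 0.152 0.168] ((519.6468505859375, 83.55783081054688), (134.87367248535156, 25.85736083984375), 86.36602783203125)
top 0.125 59 [0.5082 0.0311 0.1282] [0.497 0.004 0.125] [0.522 0.137 0.145] ((511.6407470703125, 70.6724853515625), (133.10406494140625, 23.338972091674805), 85.85121154785156)
top 0.1 327 [0.5142 0.0783 0.1206] [0.494 0.004 0.102] [0.534 0.149 0.125] ((515.2557373046875, 75.89958190917969), (145.49386596679688, 26.64633560180664), 82.67596435546875)
top 0.05 638 [0.5124 0.1347 0.0531] [0.469 0.081 0.05 ] [0.573 0.186 0.059] ((520.1785888671875, 135.1488494873047), (105.40348815917969, 104.42222595214844), 9.344705581665039)
top 0.03 731 [0.5265 0.1496 0.0363] [0.456 0.009 0.03 ] [0.595 0.211 0.042] ((521.5244140625, 106.41629791259766), (199.82568359375, 127.20423889160156), 82.51484680175781)
scene 0.2 101 [0.5288 0.1431 0.214 ] [0.514
[... 327 characters left out ...]
6 [0.5184 0.0543 0.1338] [0.501 0.004 0.125] [0.537 0.142 0.145] ((520.9068603515625, 74.22566986083984), (138.7430419921875, 18.95929527282715), 81.22821044921875)
scene 0.1 394 [0.5191 0.0692 0.118 ] [0.496 0.    0.1  ] [0.54  0.147 0.125] ((518.3084716796875, 73.98102569580078), (148.55262756347656, 31.783388137817383), 84.64923095703125)
scene 0.05 448 [0.5305 0.1268 0.0524] [0.467 0.016 0.05 ] [0.574 0.186 0.058] ((530.2923583984375, 106.39180755615234), (107.99552917480469, 151.22889709472656), 22.989885330200195)
scene 0.03 604 [0.5461 0.1213 0.0356] [0.453 0.003 0.03 ] [0.598 0.206 0.042] ((520.4268798828125, 104.29949188232422), (202.39414978027344, 131.19140625), 82.32965850830078)
```

View pics/a2.png

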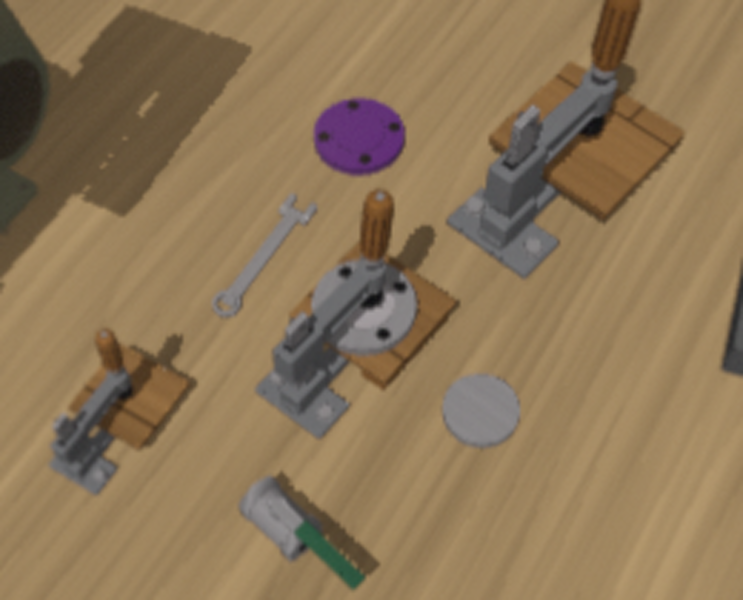

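View pics/b2.png

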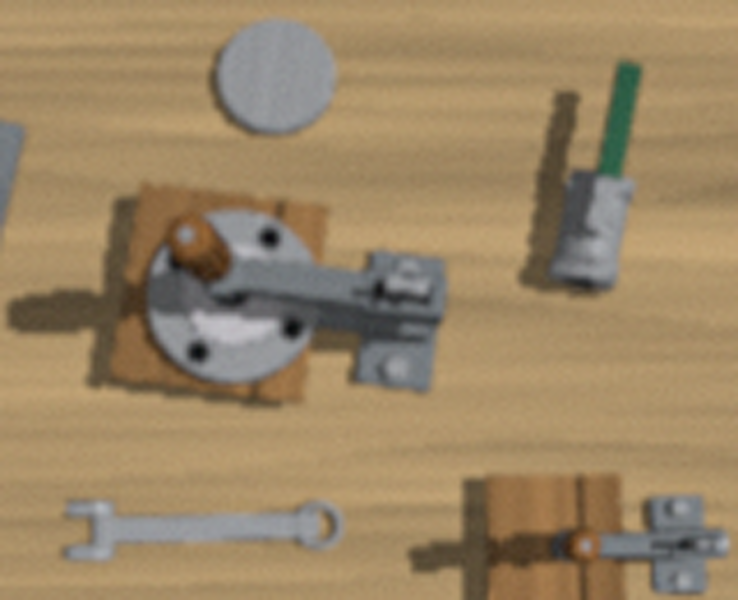

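```bash
python3 - <<'E'
from h import *
X=np.load("cb.npy");Y=np.load("ca.npy")
d=np.array([np.cos(np.radians(82.6)),np.sin(np.radians(82.6))]);n=np.array([-d[1],d[0]])
o=np.array([.510,.03])
for nm,C in(("top",X),("scene",Y)):
  P=C.reshape(-1,3);P=P[~np.isnan(P[:,0])]
  s=(P[:,:2]-o)@d;l=(P[:,:2]-o)@n
  m=(abs(l)<.02)&(s>-.05)&(s<.05)&(P[:,2]>.147)
  print(nm,"bar top s",s[m].min().round(4),s[m].max().round(4),"l",l[m].min().round(4),l[m].max().round(4),P[m,2].max(), m.sum())
  for a in np.arange(-.04,.125,.01):
    m=(abs(l)<.025)&(s>a)&(s<a+.01)&(P[:,2]>.112)&(P[:,2]<.14)
    if m.sum(): 
      z=np.percentile(P[m,2],70);k=m&(abs(P[:,2]-z)<.004)
      print(a.round(3),z.round(4),l[k].min().round(4),l[k].max().round(4),k.sum())
  m=(P[:,2]>.2)&(abs(s-.12)<.04)&(abs(l)<.04)
  z=P[m,2].max(); m&=P[:,2]>z-.006
  print("hand",s[m].mean(),l[m].mean(),z)
  m=(P[:,2]>.028)&(P[:,2]<.042)&(s<.21)&(s>.045)
  R=cv2.minAreaRect((P[m][:,:2]*1000).astype(np.float32));print(R)
E
```

```text
top bar top s -0.0135 0.0109 l -0.0071 0.0067 0.1583371167632187 39
-0.03 0.1257 -0.0092 0.0105 18
-0.02 0.1263 -0.0115 0.0131 27
-0.01 0.1262 -0.01 0.0125 12
0.0 0.1258 -0.0119 0.0116 15
0.01 0.124 -0.0127 0.0124 28
0.02 0.1242 -0.0095 0.0098 26
0.03 0.1233 -0.0082 0.0093 22
0.04 0.1234 -0.0097 0.0098 27
0.05 0.1231 -0.0086 0.0095 25
0.06 0.122 -0.0104 0.0099 26
0.07 0.1218 -0.0089 0.0085 24
0.08 0.1212 -0.0102 0.0096 28
0.09 0.1216 -0.0114 0.0081 23
0.1 0.1212 -0.0111 0.0132 15
0.11 0.1189 0.0099 0.0125 5
hand 0.12076897892242476 7.375183684784084e-05 0.22355964674507334
((526.3285522460938, 143.0305938720703), (125.9873275756836, 127.21508026123047), 82.53564453125)
scene bar top s -0.016 0.0085 l -0.0071 0.0055 0.15760905269524794 36
-0.03 0.1242 -0.0127 0.0108 29
-0.02 0.1259 -0.0122 0.0111 24
-0.01 0.1261 -0.0133 0.0109 14
0.0 0.1251 -0.0122 -0.0039 12
0.01 0.1233 -0.013 0.0038 16
0.02 0.123 -0.0094 0.0085 19
0.03 0.1226 -0.0099 0.0098 24
0.04 0.122 -0.011 0.0087 21
0.05 0.1222 -0.0098 0.0088 21
0.06 0.1209 -0.0112 0.0094 24
0.07 0.1212 -0.0106 0.0091 20
0.08 0.1202 -0.0117 0.0094 23
0.09 0.1201 -0.015 0.0088 22
0.1 0.1312 -0.01 -0.0021 4
0.11 0.1181 -0.0161 -0.006 9
hand 0.11719618127901825 -0.0017461129705575377 0.22354106001816657
((525.3509521484375, 140.86117553710938), (128.6105499267578, 131.19140625), 82.32965850830078)
```

Request:
play_rows --deltas '[[[0,0,-5.8],[0,0,-0.1],0],[[4,-4,-5.8],[0,0,-0.25],0],[[8,-8,-5.8],[0,0,-0.4],0],[[12,-12,-5.8],[0,0,-0.55],0],[[16,-16,-5.8],[0,0,-0.7],0],[[20,-20,-5.8],[0,0,-0.85],0],[[24,-24,-5.8],[0,0,-1.0],0],[[28,-28,-5.8],[0,0,-1.15],0]]'

```text
t: 1.8
eef_pos: [0.3439, -0.2168, 0.2509]
eef_rot: [3.14, 0.001, 1.399]
ft_force: [1.3, -0.8, -0.3]
opening: -0.0002
finger_force: 0.0
```

Request:
play_rows --deltas '[[[5,2,0],[0,0,-0.045],0],[[10,4,0],[0,0,-0.045],0],[[15,6,0],[0,0,-0.045],0],[[20,8,0],[0,0,-0.045],0],[[25,10,0],[0,0,-0.045],0],[[29,11.6,1],[0,0,-0.045],0],[[30,12,3],[0,0,-0.045],0],[[30,12,6],[0,0,-0.045],0]]'

```text
t: 2.8
eef_pos: [0.5153, 0.0572, 0.1909]
eef_rot: [3.139, -0.0, 1.442]
ft_force: [-0.0, 0.2, -1.2]
opening: 0.0001
finger_force: 0.0
```

```bash
python3 - <<'E'
from h import *
a=snapshot("scene");b=snapshot("top")
A=cv2.resize(a["image"][120:240,190:310],(600,600),interpolation=cv2.INTER_CUBIC)
cv2.imwrite("pics/c.png",A)
o=observe();print(o["eef_pos"],o["eef_rot"],o["ft_force"])
E
```

```text
[0.51082573 0.05658595 0.1867855 ] [-3.13361538e+00  6.09524133e-04  1.44062688e+00] [-0.75772007  0.49412298  0.2841856 ]
```

View pics/c.png

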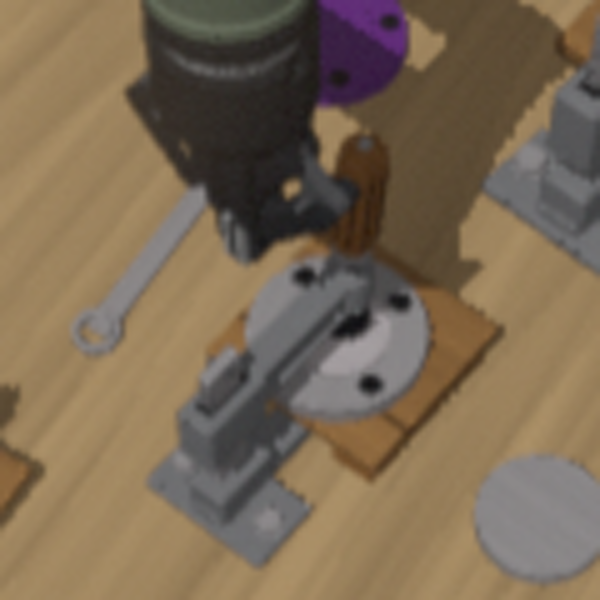

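Request:
play_rows --deltas '[[[0,0,2],[0,0,0],0],[[0,0,4],[0,0,0],0],[[0,0,5.5],[0,0,0],0],[[0,0,5.8],[0,0,0],0]]'

```text
t: 3.4
eef_pos: [0.5134, 0.0558, 0.1321]
eef_rot: [-3.14, 0.0, 1.439]
ft_force: [-0.3, 0.1, 0.7]
opening: -0.0004
finger_force: 0.0
```

```bash
python3 - <<'E'
from h import *
b=snapshot("scene")
A=cv2.resize(b["image"][130:210,210:290],(600,600),interpolation=cv2.INTER_CUBIC)
P=np.array([.5135,.0563,.1325]);c=np.array(b["R"])@P+b["t"]
print(c[:2]/c[2]*[b["fx"],b["fy"]]+[b["cx"],b["cy"]])
cv2.imwrite("pics/d.png",A)
o=observe();print(o["eef_pos"],o["eef_rot"],o["ft_force"])
E
```

```text
[240.51614666 189.53202751]
[0.51362639 0.05587112 0.13226391] [-3.14091752e+00  4.47511246e-05  1.43950530e+00] [-0.02848984 -0.39879903 -0.18372785]
```

View pics/d.png

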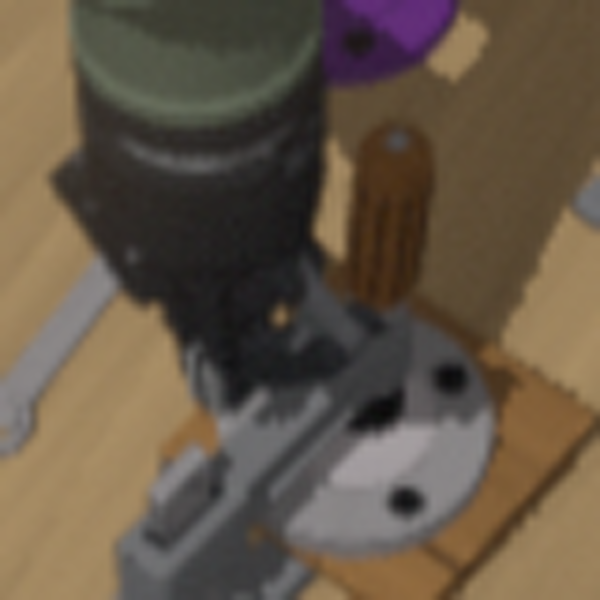

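Request:
play_rows --deltas '[[[0,0,0.4],[0,0,0],0],[[0,0,0.7],[0,0,0],0],[[0,0,1.0],[0,0,0],0],[[0,0,1.3],[0,0,0],0],[[0,0,1.6],[0,0,0],0]]'

```text
t: 4.08
eef_pos: [0.5138, 0.056, 0.1163]
eef_rot: [3.142, -0.0, 1.44]
ft_force: [0.8, -0.4, -0.4]
opening: -0.0001
finger_force: 0.0
```

Request:
play_rows --deltas '[[[0,0,0.3],[0,0,0],0],[[0,0,0.6],[0,0,0],0]]'

```text
t: 4.32
eef_pos: [0.5138, 0.056, 0.1102]
eef_rot: [-3.141, 0.0, 1.44]
ft_force: [-0.7, 0.8, 0.3]
opening: 0.0
finger_force: 0.0
```

Request:
play_rows --deltas '[[[0,0,0.3],[0,0,0],0]]'

```text
t: 4.45
eef_pos: [0.5138, 0.056, 0.1073]
eef_rot: [-3.142, -0.0, 1.44]
ft_force: [-0.4, 0.1, -0.1]
opening: 0.0002
finger_force: 0.0
```

```bash
python3 - <<'E'
from h import *
b=snapshot("scene");t=snapshot("top")
A=cv2.resize(b["image"][130:210,210:290],(400,400),interpolation=cv2.INTER_CUBIC)
B=cv2.resize(t["image"][160:240,200:280],(400,400),interpolation=cv2.INTER_CUBIC)
cv2.imwrite("pics/e.png",np.hstack([A,B]))
o=observe();print(o["eef_pos"],o["eef_rot"],o["ft_force"],o["torque"])
d=np.array([.1305,.9914]);n=np.array([-d[1],d[0]])
for s_ in(b,t):
  P=cloud(s_).reshape(-1,3);P=P[~np.isnan(P[:,0])]
  s=(P[:,:2]-[.5098,.0285])@d;l=(P[:,:2]-[.5098,.0285])@n
  for a in np.arange(-.03,.11,.01):
    m=(abs(l)<.01)&(s>a)&(s<a+.01)&(P[:,2]>.08)&(P[:,2]<.14)
    if m.sum(): print(a.round(2),np.percentile(P[m,2],[20,50,80]).round(4))
E
```

```text
[0.51344967 0.05602189 0.10701836] [-3.14072150e+00  6.17147682e-05  1.43982208e+00] [ 0.33766563 -0.2826861   0.35415527] [-0.02604951 -0.04296852  0.04458749]
-0.03 [0.0956 0.1128 0.1239]
-0.02 [0.1233 0.1251 0.1309]
-0.01 [0.1236 0.1251 0.1357]
0.0 [0.1235 0.1266 0.1347]
0.01 [0.122  0.1223 0.1243]
0.02 [0.1199 0.1226 0.1236]
0.03 [0.0947 0.1182 0.1227]
0.04 [0.0962 0.1186 0.1224]
0.05 [0.0958 0.0978 0.1187]
0.06 [0.0918 0.0956 0.0982]
0.07 [0.0943 0.0953 0.0963]
0.08 [0.0941 0.0948 0.0968]
0.09 [0.0941 0.109  0.1202]
0.1 [0.1178 0.12   0.1342]
0.11 [0.1211 0.1214 0.1222]
-0.03 [0.1224 0.124  0.1256]
-0.02 [0.1243 0.1254 0.1273]
-0.01 [0.1239 0.125  0.1258]
0.04 [0.0935 0.0939 0.0942]
0.05 [0.0946 0.097  0.1229]
0.06 [0.1187 0.1206 0.1227]
0.07 [0.1173 0.1204 0.122 ]
0.08 [0.1201 0.1214 0.1224]
```

View pics/e.png

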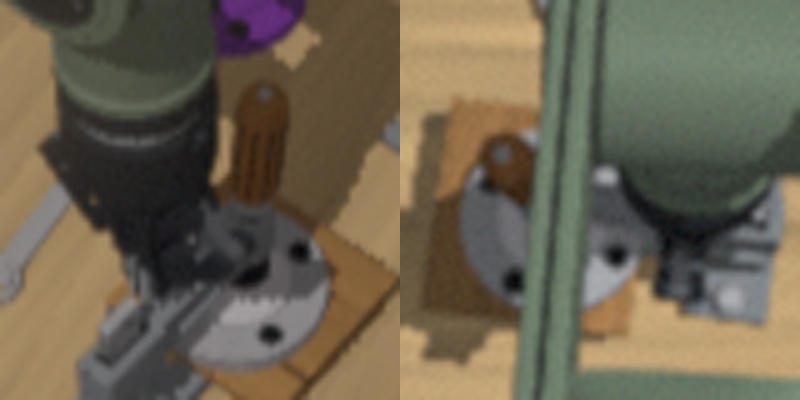

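```bash
python3 - <<'E'
from h import *
b=snapshot("scene");Y=np.load("ca.npy");C=cloud(b)
R=np.array(b["R"])[2]
m=((Y-C)@R>.008)
d=np.array([.1305,.9914]);n=np.array([-d[1],d[0]])
v,u=np.nonzero(m&(C[...,2]<.19))
P=C[v,u];s=(P[:,:2]-[.5098,.0285])@d;l=(P[:,:2]-[.5098,.0285])@n
i=np.argsort(P[:,2])
for k in i[::max(1,len(i)//60)]: print(u[k],v[k],"s%.3f l%.3f z%.3f"%(s[k],l[k],P[k,2]))
print("cam",-np.array(b["R"]).T@b["t"])
cv2.imwrite("pics/f.png",cv2.resize(b["image"][155:205,215:265],(600,600),interpolation=cv2.INTER_NEAREST))
E
```

```text
205 6 s1.534 l1.678 z-0.759
407 46 s2.091 l0.205 z-0.752
450 255 s0.774 l-0.699 z-0.750
497 240 s1.003 l-0.859 z-0.750
431 365 s0.247 l-0.847 z-0.749
429 356 s0.275 l-0.823 z-0.748
505 265 s0.895 l-0.940 z-0.748
455 297 s0.589 l-0.806 z-0.748
490 133 s1.673 l-0.568 z-0.747
501 360 s0.455 l-1.086 z-0.747
492 115 s1.826 l-0.525 z-0.747
495 191 s1.283 l-0.742 z-0.746
399 42 s2.086 l0.269 z-0.746
505 187 s1.344 l-0.778 z-0.746
407 70 s1.851 l0.088 z-0.745
491 237 s0.996 l-0.827 z-0.745
493 369 s0.397 l-1.070 z-0.745
408 68 s1.873 l0.091 z-0.744
487 127 s1.705 l-0.535 z-0.744
503 187 s1.335 l-0.768 z-0.744
460 165 s1.322 l-0.516 z-0.743
501 134 s1.705 l-0.625 z-0.743
481 194 s1.211 l-0.686 z-0.743
388 63 s1.827 l0.222 z-0.742
405 50 s2.028 l0.193 z-0.742
489 132 s1.670 l-0.560 z-0.741
489 301 s0.668 l-0.941 z-0.740
501 264 s0.882 l-0.920 z-0.740
459 168 s1.294 l-0.519 z-0.738
406 28 s2.256 l0.300 z-0.737
414 26 s2.296 l0.259 z-0.723
426 24 s2.306 l0.185 z-0.677
410 9 s2.279 l0.328 z-0.603
440 9 s2.316 l0.138 z-0.541
448 3 s2.317 l0.105 z-0.482
462 0 s2.331 l0.031 z-0.436
503 2 s2.371 l-0.202 z-0.371
14 86 s-0.030 l1.468 z-0.310
426 67 s1.349 l-0.097 z-0.279
21 116 s-0.133 l1.177 z-0.243
325 50 s1.058 l0.336 z-0.216
451 89 s1.174 l-0.268 z-0.194
286 27 s1.031 l0.560 z-0.172
345 46 s1.065 l0.240 z-0.149
273 13 s1.023 l0.638 z-0.122
333 30 s1.058 l0.314 z-0.092
336 25 s1.062 l0.306 z-0.064
489 30 s1.467 l-0.264 z-0.049
472 42 s1.327 l-0.235 z-0.047
285 2 s1.024 l0.571 z-0.038
282 135 s0.342 l0.084 z0.001
401 111 s0.700 l-0.186 z0.002
165 137 s0.083 l0.391 z0.003
380 102 s0.690 l-0.105 z0.003
308 56 s0.730 l0.243 z0.004
210 11 s0.706 l0.753 z0.005
216 12 s0.716 l0.726 z0.005
304 176 s0.248 l-0.073 z0.006
359 15 s1.075 l0.214 z0.020
367 10 s1.077 l0.185 z0.055
236 182 s0.016 l0.003 z0.183
cam [ 0.82327398 -0.36727243  1.0075794 ]
```

View pics/f.png

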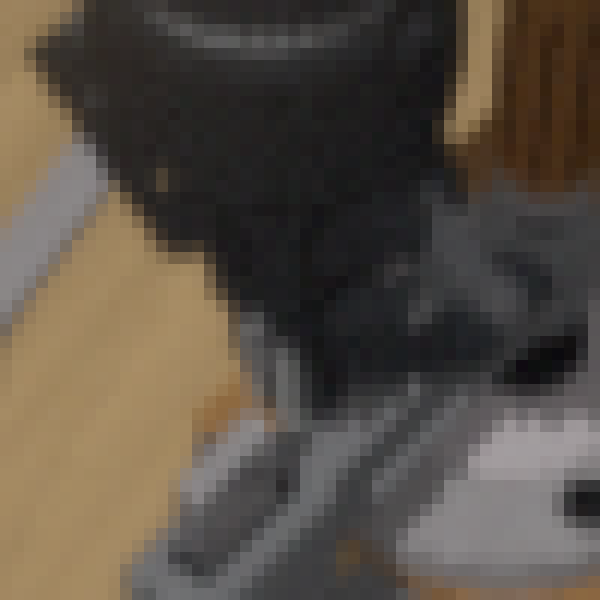

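```bash
python3 - <<'E'
from h import *
b=snapshot("scene");C=cloud(b);Y=np.load("ca.npy");im=b["image"]
d=np.array([.1305,.9914]);n=np.array([-d[1],d[0]])
for u in range(232,258,2):
  for v in range(172,194,2):
    p=C[v,u];q=Y[v,u]
    f=lambda p:"s%.3f l%.3f z%.3f"%((p[:2]-[.5098,.0285])@d,(p[:2]-[.5098,.0285])@n,p[2])
    if np.linalg.norm(p-q)>.006: print(u,v,f(p),"was",f(q),im[v,u])
E
```

```text
232 172 s0.010 l0.008 z0.232 was s0.119 l0.119 z-0.001 [33 30 33]
232 174 s0.010 l0.008 z0.224 was s0.112 l0.113 z0.001 [30 28 32]
232 176 s0.010 l0.009 z0.213 was s0.108 l0.110 z-0.002 [49 60 71]
232 178 s0.015 l0.015 z0.193 was s0.101 l0.104 z0.000 [ 71  96 116]
234 172 s0.016 l0.007 z0.227 was s0.123 l0.114 z-0.000 [29 28 28]
234 174 s0.015 l0.006 z0.219 was s0.117 l0.109 z-0.000 [28 27 28]
234 176 s0.014 l0.006 z0.212 was s0.112 l0.105 z-0.002 [29 29 30]
234 178 s0.015 l0.008 z0.199 was s0.106 l0.099 z-0.001 [29 29 31]
234 180 s0.014 l0.007 z0.191 was s0.099 l0.093 z0.001 [50 60 70]
234 182 s0.020 l0.014 z0.166 was s0.095 l0.090 z-0.002 [ 73  94 112]
236 172 s0.007 l-0.009 z0.253 was s0.128 l0.109 z-0.001 [27 28 28]
236 174 s0.008 l-0.008 z0.242 was s0.121 l0.103 z0.000 [31 28 30]
236 176 s0.010 l-0.006 z0.228 was s0.116 l0.100 z-0.002 [31 27 29]
236 178 s0.010 l-0.005 z0.217 was s0.110 l0.095 z-0.002 [31 29 31]
236 180 s0.017 l0.003 z0.191 was s0.104 l0.089 z0.000 [45 44 45]
236 182 s0.015 l0.002 z0.185 was s0.097 l0.083 z0.001 [86 85 85]
236 186 s0.016 l0.004 z0.161 was s0.073 
[... 4509 characters left out ...]
0.068 l-0.008 z0.119 [31 28 27]
252 186 s0.014 l-0.053 z0.223 was s0.070 l-0.006 z0.103 [50 49 46]
254 176 s0.030 l-0.047 z0.244 was s0.092 l0.004 z0.119 [70 68 67]
254 178 s0.025 l-0.051 z0.244 was s0.085 l-0.001 z0.123 [72 69 69]
254 180 s0.023 l-0.052 z0.239 was s0.082 l-0.004 z0.119 [57 55 53]
254 182 s0.018 l-0.056 z0.240 was s0.076 l-0.008 z0.120 [41 37 36]
254 184 s0.015 l-0.059 z0.237 was s0.080 l-0.005 z0.102 [34 33 31]
256 176 s0.037 l-0.047 z0.235 was s0.094 l-0.001 z0.123 [49 48 48]
256 178 s0.029 l-0.054 z0.241 was s0.091 l-0.004 z0.118 [73 70 70]
256 180 s0.024 l-0.057 z0.242 was s0.083 l-0.010 z0.123 [74 73 73]
256 182 s0.023 l-0.059 z0.236 was s0.090 l-0.004 z0.098 [48 45 46]
```

```bash
python3 - <<'E'
from h import *
b=snapshot("scene");C=cloud(b);Y=np.load("ca.npy");im=b["image"]
d=np.array([.1305,.9914]);n=np.array([-d[1],d[0]])
f=lambda p:"s%.3f l%.3f z%.3f"%((p[:2]-[.5098,.0285])@d,(p[:2]-[.5098,.0285])@n,p[2])
for u in(238,240,242,244):
  for v in range(186,199):
    p=C[v,u];q=Y[v,u]
    print(u,v,f(p),"was",f(q),im[v,u])
K=np.array([[b["fx"],0,b["cx"]],[0,b["fy"],b["cy"]],[0,0,1]])
for s,l,z in((.017,0,.125),(.017,0,.107),(.017,0,.16),(.028,-.01,.125)):
  P=np.r_[np.array([.5098,.0285])+s*d+l*n,z]
  print(s,l,z,cv2.projectPoints(P[None],cv2.Rodrigues(np.array(b["R"]))[0],np.array(b["t"]),K,np.array(b["dist_coeffs"]))[0].ravel())
o=observe();print(o["joints"],o["eef_pos"],o["ft_force"],o["t"],o["tau"])
E
```

```text
238 186 s0.017 l-0.003 z0.168 was s0.074 l0.054 z0.037 [98 99 99]
238 187 s0.016 l-0.003 z0.165 was s0.073 l0.052 z0.035 [ 99 100  99]
238 188 s0.016 l-0.003 z0.160 was s0.070 l0.050 z0.034 [ 99 100 102]
238 189 s0.016 l-0.002 z0.153 was s0.067 l0.047 z0.036 [ 95 100 106]
238 190 s0.027 l0.009 z0.122 was s0.027 l0.009 z0.122 [80 86 97]
238 191 s0.023 l0.005 z0.126 was s0.025 l0.007 z0.121 [69 69 72]
238 192 s0.022 l0.005 z0.122 was s0.021 l0.004 z0.124 [67 65 65]
238 193 s0.019 l0.002 z0.124 was s0.020 l0.003 z0.121 [64 63 66]
238 194 s0.017 l0.000 z0.123 was s0.017 l0.000 z0.123 [54 52 54]
238 195 s0.015 l-0.001 z0.122 was s0.015 l-0.002 z0.122 [42 42 43]
238 196 s0.012 l-0.004 z0.124 was s0.010 l-0.006 z0.128 [56 55 55]
238 197 s0.010 l-0.005 z0.122 was s0.008 l-0.007 z0.126 [87 84 83]
238 198 s0.008 l-0.007 z0.120 was s0.007 l-0.008 z0.124 [107 106 105]
240 186 s0.019 l-0.007 z0.169 was s0.072 l0.043 z0.052 [51 50 50]
240 187 s0.020 l-0.006 z0.163 was s0.070 l0.041 z0.049 [55 55 55]
240 188 s0.020 l-0.006 z0.157 was s0.035 l0.008 z0.122 [59 59 60]
240 189 s0.020 l-0.006 z0.152 was
[... 2148 characters left out ...]
6 l-0.005 z0.097 was s0.037 l-0.004 z0.095 [60 57 58]
244 196 s0.033 l-0.007 z0.097 was s0.035 l-0.005 z0.094 [62 61 60]
244 197 s0.031 l-0.008 z0.097 was s0.032 l-0.007 z0.094 [65 63 63]
244 198 s0.031 l-0.008 z0.090 was s0.029 l-0.010 z0.096 [63 63 64]
0.017 0 0.125 [238.00963065 193.64451143]
0.017 0 0.107 [238.29618532 196.91478637]
0.017 0 0.16 [237.42729633 186.99420995]
0.028 -0.01 0.125 [243.40353215 192.90658453]
[-5.90016718e-02  1.72297576e-01  1.76900181e+00  3.25933667e-05
  1.20014682e+00  7.20051455e-02] [0.51388443 0.05600578 0.10755078] [ 0.06388395  0.37186058 -0.53772948] 4.7 [ 1.72474705e-03 -3.40281665e+01 -2.64230829e+01 -1.87349151e-04
  5.66507166e-03  4.33312198e-05]
```

Request:
play_rows --deltas '[[[0,0,0.3],[0,0,0],0],[[0,0,0.6],[0,0,0],0],[[0,0,0.9],[0,0,0],0],[[0,0,1.2],[0,0,0],0]]'

```text
t: 5.2
eef_pos: [0.5137, 0.056, 0.0952]
eef_rot: [-3.141, 0.0, 1.44]
ft_force: [1.0, 0.1, -0.2]
opening: -0.0003
finger_force: 0.0
```

Request:
play_rows --deltas '[[[0,0,0.3],[0,0,0],0]]'

```text
t: 5.32
eef_pos: [0.5137, 0.056, 0.0922]
eef_rot: [-3.141, -0.0, 1.44]
ft_force: [1.0, 0.1, -0.9]
opening: 0.0005
finger_force: 0.0
```

```bash
python3 - <<'E'
from h import *
b=snapshot("scene");C=cloud(b)
d=np.array([.1305,.9914]);n=np.array([-d[1],d[0]])
f=lambda p:"s%.3f l%.3f z%.3f"%((p[:2]-[.5098,.0285])@d,(p[:2]-[.5098,.0285])@n,p[2])
for u in(238,241):
  for v in range(184,199): print(u,v,f(C[v,u]))
cv2.imwrite("pics/g.png",cv2.resize(b["image"][145:215,205:275],(600,600),interpolation=cv2.INTER_CUBIC))
E
```

```text
238 184 s0.015 l-0.005 z0.183
238 185 s0.014 l-0.006 z0.180
238 186 s0.014 l-0.006 z0.175
238 187 s0.016 l-0.003 z0.164
238 188 s0.015 l-0.003 z0.161
238 189 s0.016 l-0.002 z0.154
238 190 s0.016 l-0.002 z0.147
238 191 s0.016 l-0.002 z0.143
238 192 s0.017 l-0.001 z0.135
238 193 s0.019 l0.002 z0.125
238 194 s0.016 l-0.001 z0.125
238 195 s0.013 l-0.003 z0.126
238 196 s0.011 l-0.005 z0.126
238 197 s0.010 l-0.005 z0.122
238 198 s0.006 l-0.009 z0.127
241 184 s0.016 l-0.014 z0.190
241 185 s0.016 l-0.014 z0.185
241 186 s0.017 l-0.013 z0.179
241 187 s0.021 l-0.009 z0.164
241 188 s0.020 l-0.010 z0.161
241 189 s0.019 l-0.010 z0.157
241 190 s0.021 l-0.008 z0.148
241 191 s0.020 l-0.009 z0.145
241 192 s0.019 l-0.010 z0.141
241 193 s0.025 l-0.004 z0.122
241 194 s0.021 l-0.007 z0.125
241 195 s0.020 l-0.008 z0.123
241 196 s0.018 l-0.009 z0.120
241 197 s0.016 l-0.011 z0.120
241 198 s0.014 l-0.013 z0.119
```

View pics/g.png

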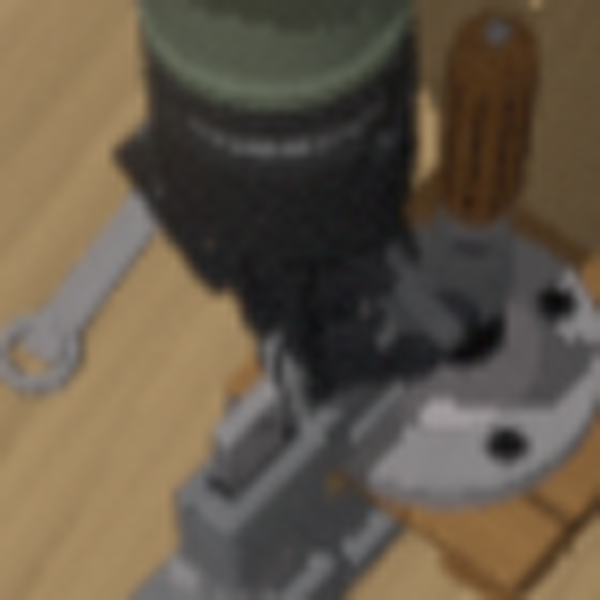

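Request:
play_rows --deltas '[[[0,0,0.3],[0,0,0],0],[[0,0,0.6],[0,0,0],0]]'

```text
t: 5.62
eef_pos: [0.5139, 0.056, 0.0864]
eef_rot: [3.141, 0.0, 1.44]
ft_force: [-1.0, 0.4, -0.0]
opening: -0.0003
finger_force: 0.0
```

Request:
play_rows --deltas '[[[0,0,0.3],[0,0,0],0]]'

```text
t: 5.75
eef_pos: [0.514, 0.056, 0.0843]
eef_rot: [3.142, 0.0, 1.44]
ft_force: [-5.0, 0.4, 13.9]
opening: -0.0001
finger_force: 6.5
```

Request:
play_rows --deltas '[[[0,0,0.3],[0,0,0],0]]'

```text
t: 5.88
eef_pos: [0.5141, 0.056, 0.0826]
eef_rot: [-3.142, 0.0, 1.44]
ft_force: [-7.2, 0.2, 17.1]
opening: -0.0003
finger_force: 8.0
```

Request:
play_rows --deltas '[[[0,0,0.3],[0,0,0],0]]'

```text
t: 6.0
eef_pos: [0.5141, 0.056, 0.0801]
eef_rot: [3.142, 0.0, 1.44]
ft_force: [-8.0, -0.5, 16.1]
opening: -0.0002
finger_force: 8.4
```

Request:
play_rows --deltas '[[[0,0,0.3],[0,0,0],0],[[0,0,0.6],[0,0,0],0]]'

```text
t: 6.25
eef_pos: [0.5141, 0.056, 0.0743]
eef_rot: [3.141, 0.0, 1.44]
ft_force: [-7.0, 0.1, 17.1]
opening: 0.0002
finger_force: 8.6
```

Request:
play_rows --deltas '[[[0,0,0.3],[0,0,0],0]]'

```text
t: 6.38
eef_pos: [0.5141, 0.0557, 0.0703]
eef_rot: [3.141, 0.001, 1.44]
ft_force: [-2.7, -2.9, 8.0]
opening: -0.0001
finger_force: 3.6
```

Request:
play_rows --deltas '[[[0,0,0.3],[0,0,0],0]]'

```text
t: 6.5
eef_pos: [0.5139, 0.0546, 0.0668]
eef_rot: [3.141, 0.003, 1.441]
ft_force: [-4.5, -4.7, 9.0]
opening: -0.0001
finger_force: 4.6
```

Request:
play_rows --deltas '[[[0,0,0.3],[0,0,0],0]]'

```text
t: 6.62
eef_pos: [0.514, 0.0544, 0.0641]
eef_rot: [3.141, 0.003, 1.44]
ft_force: [-5.1, -5.3, 12.4]
opening: 0.0003
finger_force: 6.4
```

Request:
play_rows --deltas '[[[0,0,0.25],[0,0,0],0]]'

```text
t: 6.75
eef_pos: [0.514, 0.0543, 0.0621]
eef_rot: [3.141, 0.003, 1.44]
ft_force: [-7.7, -4.5, 20.4]
opening: 0.0001
finger_force: 10.4
```

Request:
play_rows --deltas '[[[0,0,0.1],[0,0,0],0]]'

```text
t: 6.88
eef_pos: [0.514, 0.0543, 0.062]
eef_rot: [-3.141, 0.003, 1.441]
ft_force: [-9.6, -4.3, 22.8]
opening: 0.0002
finger_force: 11.2
```

Request:
play_rows --deltas '[[[0,0,0.05],[0,0,0],0],[[0,0,0.05],[0,0,0],0]]'

```text
t: 7.12
eef_pos: [0.514, 0.0543, 0.0619]
eef_rot: [3.142, 0.003, 1.441]
ft_force: [-9.1, -4.3, 21.1]
opening: 0.0
finger_force: 10.7
```

Request:
play_rows --deltas '[[[0,0,0.08],[0,0,0],0],[[0,0,0.08],[0,0,0],0]]'

```text
t: 7.38
eef_pos: [0.5141, 0.0543, 0.0617]
eef_rot: [3.141, 0.004, 1.441]
ft_force: [-10.2, -4.6, 24.3]
opening: -0.0001
finger_force: 12.4
```

```bash
cat > jaw.py <<'E'
from h import *
d=np.array([.1305,.9914]);n=np.array([-d[1],d[0]])
for nm in("scene","top"):
  P=cloud(snapshot(nm)).reshape(-1,3);P=P[~np.isnan(P[:,0])]
  s=(P[:,:2]-[.5098,.0285])@d;l=(P[:,:2]-[.5098,.0285])@n
  r=[]
  for a in np.arange(-.03,.11,.01):
    m=(abs(l)<.008)&(s>a)&(s<a+.01)&(P[:,2]>.088)&(P[:,2]<.116)
    if m.sum()>3: r.append((a.round(2).item(),np.median(P[m,2]).round(4).item()))
  print(nm,r)
  m=(P[:,2]>.19)&(P[:,2]<.235)&(abs(s-.11)<.022)&(abs(l)<.022)
  if m.sum():
    z=P[m,2].max();m&=P[:,2]>z-.006;print("hand",s[m].mean(),l[m].mean(),z,m.sum())
E
python3 jaw.py
```

```text
scene [(-0.03, 0.0955), (-0.02, 0.0988), (-0.01, 0.1021), (0.0, 0.1002), (0.01, 0.1053), (0.08, 0.1023), (0.09, 0.1032), (0.1, 0.1046)]
hand 0.11267239206353868 -0.0017271608942161507 0.20812020785927646 49
top [(-0.03, 0.0983), (-0.02, 0.0994), (0.06, 0.102), (0.07, 0.1021)]
hand 0.11454935297981483 0.00046518392937010554 0.20955458607753125 58
```

Request:
play_rows --deltas '[[[0,0,-0.3],[0,0,0],0],[[0,0,-0.8],[0,0,0],0],[[0,0,-4],[0,0,0],0],[[0,0,-9],[0,0,-0.15],0],[[0,0,-13.5],[0,0,-0.3],50],[[2,0,-14.5],[0,0,-0.45],80],[[5,0,-14.5],[0,0,-0.6],80],[[8.3,0,-14.5],[0,0,-0.75],80]]'

```text
t: 8.48
eef_pos: [0.5248, 0.1391, 0.2027]
eef_rot: [3.141, -0.0, 2.194]
ft_force: [-0.1, 0.8, -0.2]
opening: 0.0681
finger_force: 0.0
```

Request:
play_rows --deltas '[[[0,0,0],[0,0,-0.18],80],[[0,0,0],[0,0,-0.36],80],[[0,0,0],[0,0,-0.54],80],[[0,0,0],[0,0,-0.72],80],[[0,0,0],[0,0,-0.9],80],[[0,0,0],[0,0,-1.08],80],[[0,0,0],[0,0,-1.26],80],[[0,0,0],[0,0,-1.44],80]]'

```text
t: 9.48
eef_pos: [0.5244, 0.1385, 0.2021]
eef_rot: [3.141, -0.001, -2.647]
ft_force: [0.1, 0.2, -0.3]
opening: 0.0685
finger_force: 0.0
```

```bash
python3 - <<'E'
from h import *
exec(open("jaw.py").read())
o=observe();print(o["joints"],o["eef_pos"],o["eef_rot"],o["ft_force"],o["opening"],o["torque"])
b=snapshot("scene")
cv2.imwrite("pics/i.png",cv2.resize(b["image"][110:220,200:310],(600,600),interpolation=cv2.INTER_CUBIC))
E
```

```text
scene [(-0.03, 0.0974), (-0.02, 0.0983), (-0.01, 0.1039), (0.0, 0.1023), (0.01, 0.0991), (0.02, 0.0991), (0.03, 0.0998), (0.04, 0.1004), (0.05, 0.1013), (0.06, 0.101), (0.07, 0.1027), (0.08, 0.1033), (0.09, 0.103), (0.1, 0.1048)]
hand 0.1138099523874536 -0.010026627253992667 0.20695533948813577 13
top [(-0.03, 0.097), (-0.02, 0.099), (-0.01, 0.1009), (0.0, 0.0995), (0.01, 0.1005), (0.02, 0.101), (0.03, 0.1014), (0.07, 0.1033), (0.08, 0.1034), (0.09, 0.1036), (0.1, 0.1028)]
hand 0.11110404003515667 0.009043297402208552 0.20531089316526774 12
[ 9.83954513e-02  1.30434002e-01  1.60961181e+00  2.35289545e-04
  1.40249702e+00 -1.96056184e+00] [0.52438717 0.13846615 0.20212581] [ 3.14101708e+00 -7.90795094e-04 -2.65347099e+00] [ 0.37880727 -0.54971796  0.50972221] 0.06785007906007647 [ 0.0026425  -0.00126324 -0.03081627]
```

View pics/i.png

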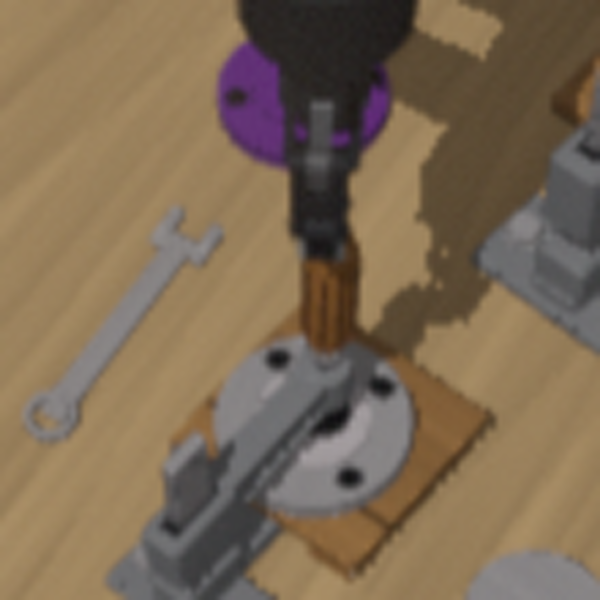

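Request:
play_rows --deltas '[[[0,0,0],[0,0,-0.18],80],[[0,0,0],[0,0,-0.36],80],[[0,0,2],[0,0,-0.5],80],[[0,0,4],[0,0,-0.62],80],[[0,0,6],[0,0,-0.62],80],[[0,0,8],[0,0,-0.62],80],[[0,0,8.9],[0,0,-0.62],80],[[0,0,8.9],[0,0,-0.62],80]]'

```text
t: 10.62
eef_pos: [0.5241, 0.1383, 0.1131]
eef_rot: [3.14, -0.001, -2.034]
ft_force: [0.2, -0.1, 0.3]
opening: 0.0686
finger_force: 0.0
```

```bash
python3 - <<'E'
from h import *
o=observe();print(o["joints"],o["eef_pos"],o["eef_rot"],o["ft_force"],o["opening"],o["torque"])
b=snapshot("scene")
cv2.imwrite("pics/j.png",cv2.resize(b["image"][130:210,220:300],(600,600),interpolation=cv2.INTER_CUBIC))
E
```

```text
[ 9.82424056e-02  2.17795902e-01  1.70161616e+00  4.15041697e-05
  1.22371442e+00 -2.57966401e+00] [0.52413755 0.13829041 0.11305005] [ 3.14027390e+00 -7.84242724e-04 -2.03449619e+00] [ 0.23017831 -0.06014414  0.31316064] 0.06857769218347046 [-0.01465886 -0.02808082 -0.00108095]
```

View pics/j.png

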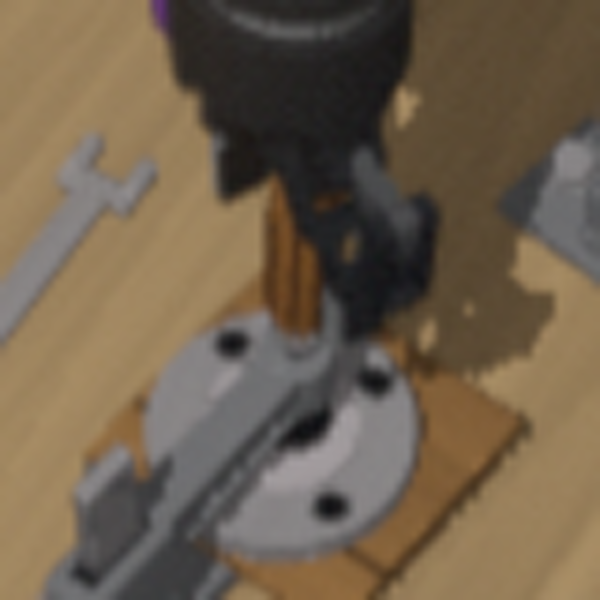

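Request:
play_rows --deltas '[[[0,0,0],[0,0,0],40],[[0,0,0],[0,0,0],25],[[0,0,0],[0,0,0],10],[[0,0,0],[0,0,0],10]]' --squeeze 70

```text
t: 11.18
eef_pos: [0.5257, 0.1382, 0.1147]
eef_rot: [-3.139, 0.001, -2.033]
ft_force: [0.7, -0.3, 4.8]
opening: 0.0269
finger_force: 68.6
```

```bash
python3 - <<'E'
from h import *
o=observe();print(o["eef_pos"],o["ft_force"],o["opening"],o["torque"],o["finger_force"])
exec(open("jaw.py").read())
E
```

```text
[0.5257107  0.13824992 0.1147478 ] [ 0.71511118 -0.34106788  4.80176956] 0.026912516419244484 [-0.1227683  -0.17344366  0.02495427] 68.59989523887634
scene [(-0.03, 0.0958), (-0.02, 0.0988), (-0.01, 0.1045), (0.0, 0.1049), (0.01, 0.1), (0.02, 0.0999), (0.03, 0.1), (0.04, 0.1006), (0.05, 0.1007), (0.06, 0.1016), (0.07, 0.1019), (0.08, 0.1019), (0.09, 0.1042), (0.1, 0.1046)]
hand 0.09421461090142644 -0.0003611432719630187 0.23306248417472114 11
top [(-0.03, 0.0982), (-0.02, 0.0992), (-0.01, 0.1008), (0.0, 0.099), (0.01, 0.1004), (0.02, 0.1011), (0.03, 0.1008), (0.07, 0.1022), (0.08, 0.1025), (0.09, 0.1036)]
```

Request:
play_rows --deltas '[[[0,0,0.01],[0,0,0.18],10],[[0,0,0.02],[0,0,0.36],10],[[0,0,0.03],[0,0,0.54],10],[[0,0,0.05],[0,0,0.72],10],[[0,0,0.06],[0,0,0.9],10],[[0,0,0.07],[0,0,1.08],10],[[0,0,0.08],[0,0,1.26],10],[[0,0,0.09],[0,0,1.44],10]]'

```text
t: 12.28
eef_pos: [0.5266, 0.1378, 0.1143]
eef_rot: [3.141, 0.005, 2.805]
ft_force: [1.2, -1.4, 5.6]
opening: 0.0266
finger_force: 69.2
```

```bash
cat > o.py <<'E'
from h import *
o=observe();print(o["joints"][5],o["eef_pos"],o["eef_rot"],o["ft_force"],o["opening"],o["torque"],o["finger_force"],o["t"])
E
python3 o.py
```

```text
-1.1358217161556219 [0.5265939  0.13775517 0.11429274] [3.14132227 0.00457831 2.80516692] [ 1.19673515 -1.38371689  5.61388157] 0.026571869962184073 [-0.55422907 -0.45642651  0.36992628] 69.16524052619934 12.275
```

Request:
play_rows --deltas '[[[0,0,0],[0,0,0],10],[[0,0,0],[0,0,0],10]]'

```text
t: 12.52
eef_pos: [0.5266, 0.1378, 0.1143]
eef_rot: [3.141, 0.005, 2.811]
ft_force: [1.0, -2.1, 5.4]
opening: 0.0266
finger_force: 69.2
```

```bash
python3 o.py
```

```text
-1.1414589406367421 [0.52660417 0.13778705 0.11429495] [3.14124309 0.00453694 2.81074536] [ 1.04857864 -2.0642394   5.44127929] 0.02655314842397298 [-0.46361021 -0.42877397  0.27057115] 69.17487502098083 12.525
```

Request:
play_rows --deltas '[[[0,0,0.01],[0,0,0.15],10],[[0,0,0.02],[0,0,0.3],10],[[0,0,0.02],[0,0,0.3],10],[[0,0,0.02],[0,0,0.3],10]]'

```text
t: 13.02
eef_pos: [0.5267, 0.1375, 0.1142]
eef_rot: [3.14, 0.005, 2.511]
ft_force: [1.2, -1.9, 6.0]
opening: 0.0263
finger_force: 69.2
```

```bash
python3 o.py
```

```text
-0.8415827239001437 [0.52672715 0.13752912 0.11422186] [3.14020128 0.00471344 2.51091092] [ 1.2309437  -1.91810728  5.95716145] 0.026259005421432932 [-0.56872311 -0.38578396  0.22403258] 69.21830177307129 13.025
```

Request:
play_rows --deltas '[[[0,0,0.01],[0,0,0.15],10],[[0,0,0.02],[0,0,0.3],10],[[0,0,0.03],[0,0,0.45],10],[[0,0,0.04],[0,0,0.6],10]]' --squeeze 105

```text
t: 13.52
eef_pos: [0.5268, 0.137, 0.1142]
eef_rot: [3.138, 0.004, 1.907]
ft_force: [1.2, -3.1, 8.6]
opening: 0.0262
finger_force: 102.4
```

```bash
python3 o.py; python3 -c "
from h import *
r=[]
for i in range(5):
  snapshot('top'); r.append(observe()['torque'])
print(np.round(r,3))
"
```

```text
-0.23717271531321565 [0.52676819 0.13695297 0.11418955] [3.1382619  0.0042423  1.90668805] [ 1.16423043 -3.06533865  8.62045085] 0.026158924880226437 [-0.87315726 -0.09571853  0.49872222] 102.37161755561829 13.525
[[-0.872 -0.098  0.427]
 [-0.934 -0.126  0.425]
 [-0.913 -0.143  0.37 ]
 [-0.963 -0.152  0.407]
 [-0.886 -0.127  0.369]]
```

Request:
play_rows --deltas '[[[0,0,0.01],[0,0,0.12],10],[[0,0,0.02],[0,0,0.24],10],[[0,0,0.02],[0,0,0.3],10],[[0,0,0.02],[0,0,0.3],10]]'

```text
t: 14.28
eef_pos: [0.5266, 0.1369, 0.1141]
eef_rot: [3.138, 0.003, 1.611]
ft_force: [0.8, -3.3, 9.2]
opening: 0.0259
finger_force: 102.4
```

```bash
cat > tq.py <<'E'
from h import *
r=[]
for i in range(6):
  snapshot('top'); r.append(observe()['torque'][2])
o=observe();print(np.round(r,3),np.mean(r),o["eef_pos"],o["opening"],o["joints"][5],o["t"])
E
python3 tq.py
```

```text
[0.4   0.468 0.382 0.391 0.457 0.464] 0.4271653420893677 [0.52661409 0.13683863 0.11410385] 0.02619364684002616 0.058036886712310984 14.575
```

Request:
play_rows --deltas '[[[0,0,0.01],[0,0,0.12],10],[[0,0,0.02],[0,0,0.24],10],[[0,0,0.02],[0,0,0.24],10]]'

```text
t: 14.95
eef_pos: [0.5265, 0.1367, 0.1141]
eef_rot: [3.137, 0.003, 1.371]
ft_force: [-1.0, -3.3, 9.9]
opening: 0.026
finger_force: 102.5
```

```bash
python3 tq.py
```

```text
[0.512 0.47  0.487 0.453 0.48  0.508] 0.4848884972478129 [0.52651535 0.13672133 0.1140853 ] 0.02649555945239182 0.2979746595339602 15.25
```

Request:
play_rows --deltas '[[[0,0,0.01],[0,0,0.08],10],[[0,0,0.01],[0,0,0.15],10],[[0,0,0.01],[0,0,0.15],10]]'

```text
t: 15.62
eef_pos: [0.5264, 0.1367, 0.114]
eef_rot: [3.137, 0.002, 1.221]
ft_force: [0.1, -4.4, 10.1]
opening: 0.0259
finger_force: 102.6
```

```bash
python3 tq.py
```

```text
[0.476 0.423 0.519 0.393 0.455 0.484] 0.4584876605055214 [0.52641129 0.13669119 0.11402688] 0.026102406947031188 0.44793705801085393 15.925
```

Request:
play_rows --deltas '[[[0,0,0.01],[0,0,0.1],10],[[0,0,0.01],[0,0,0.2],10],[[0,0,0.01],[0,0,0.2],10]]'

```text
t: 16.3
eef_pos: [0.5263, 0.1366, 0.114]
eef_rot: [3.137, 0.001, 1.021]
ft_force: [-1.0, -3.3, 10.1]
opening: 0.0263
finger_force: 102.7
```

```bash
sed -i 's/range(6)/range(14)/' tq.py; python3 tq.py
```

```text
[0.514 0.5   0.467 0.526 0.49  0.487 0.574 0.496 0.508 0.53  0.528 0.531
 0.504 0.518] 0.5124989683835766 [0.52626762 0.13656664 0.11397462] 0.02624470258097955 0.6478568294125145 17.0
```

Request:
play_rows --deltas '[[[0,0,0],[0,0,0],30],[[0,0,0],[0,0,0],45],[[0,0,0],[0,0,0],70],[[0,0,0],[0,0,0],70],[[0,0,-3],[0,0,0],70],[[0,0,-7],[0,0,0],70],[[0,0,-12],[0,0,0],70],[[0,0,-16],[0,0,0],70]]'

```text
t: 18.0
eef_pos: [0.5247, 0.1385, 0.2732]
eef_rot: [3.141, -0.001, 1.02]
ft_force: [0.8, -0.3, -0.4]
opening: 0.0596
finger_force: 0.0
```

```bash
python3 o.py; python3 jaw.py; python3 - <<'E'
from h import *
X=np.load("cb.npy");t=snapshot("top");C=cloud(t)
d=np.array([.1305,.9914]);n=np.array([-d[1],d[0]])
for nm,old in(("top",np.load("cb.npy")),("scene",np.load("ca.npy"))):
  s=snapshot(nm)
  for k in("flange","valve","blank","spanner"):
    print(nm,k,[(round(r["score"],2),np.round(r["box"],1).tolist()) for r in cut_out(nm,k)[:3]])
cv2.imwrite("pics/k.png",cv2.resize(s["image"][110:240,190:320],(600,600),interpolation=cv2.INTER_CUBIC))
E
```

```text
0.6491894740646181 [0.52470609 0.13850512 0.27324889] [ 3.14118556e+00 -6.29851949e-04  1.01999347e+00] [ 0.81121068 -0.29015818 -0.38030926] 0.05957702736021192 [-0.00695052  0.01852558 -0.00735854] 0.0 18.0
scene [(-0.03, 0.0966), (-0.02, 0.099), (-0.01, 0.0991), (0.0, 0.1025), (0.01, 0.1019), (0.02, 0.0998), (0.03, 0.1002), (0.04, 0.101), (0.05, 0.1012), (0.06, 0.1022), (0.07, 0.1031), (0.08, 0.1032), (0.09, 0.1034), (0.1, 0.1049)]
hand 0.10329596653977785 -0.0008641742565767183 0.2074143121440783 45
top [(-0.03, 0.0973), (-0.02, 0.099), (-0.01, 0.1011), (0.0, 0.1019), (0.01, 0.1004), (0.02, 0.1005), (0.03, 0.1025), (0.07, 0.1031), (0.08, 0.1041), (0.09, 0.1034)]
hand 0.1047884578743552 0.0010503787880039967 0.2076174419232142 63
top flange [(0.73, [151.2, 256.8, 27.7, 39.5]), (0.71, [227.9, 203.8, 34.1, 34.9])]
top valve [(0.65, [308.0, 178.3, 16.7, 49.6])]
top blank []
top spanner [(0.34, [227.9, 196.2, 10.5, 12.1])]
scene flange [(0.96, [258.1, 189.6, 36.2, 37.1]), (0.67, [249.4, 129.4, 17.2, 23.8]), (0.57, [258.1, 172.2, 14.2, 36.7])]
scene valve [(0.91, [233.8, 265.9, 47.7, 38.0]), (0.35, [244.2, 185.1, 34.4, 66.1])]
scene blank [(0.78, [298.0, 226.9, 27.2, 26.1])]
scene spanner [(0.68, [222.2, 168.1, 40.0, 44.1]), (0.47, [257.3, 190.8, 33.4, 29.2])]
```

View pics/k.png

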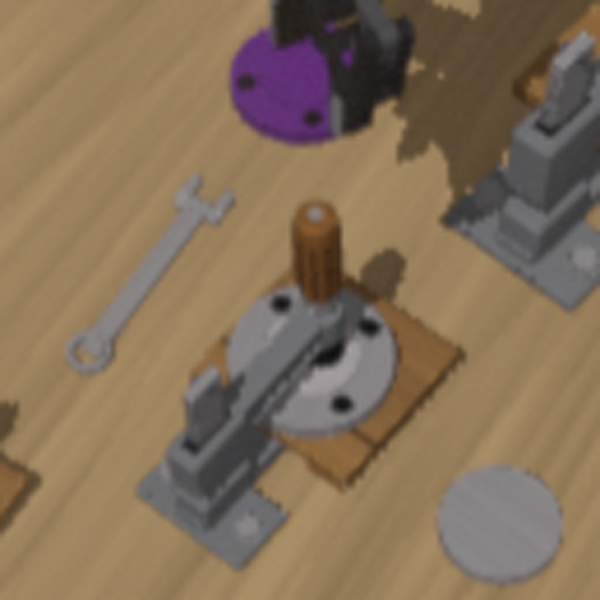

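```bash
python3 -c "
from rig import sign_off
print(sign_off())"
```

```text
the job is handed in; nothing more can be done
None
```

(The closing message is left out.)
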